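# Make up two gift boxes at the chocolate counter

### The arm

A 6-joint arm with a two-finger parallel gripper is mounted at the origin on the work surface. World frame = base frame: x ahead of the robot, y to its left, z up, the work surface at z = 0. Lengths are in m, angles in rad, forces in N, time in s.
With the tool pointing down it reaches from about 0.4 to 0.825 m from the base axis. Payload 7 kg.
Tool frame: the origin (TCP) lies at the very end of the fingers, on their centre line; the grasp point (between the pads) lies arm.grip_point_offset behind it (arm.grip_point_offset is the distance from the TCP to the grasp point, in m); z points along the fingers, y is the line along which they close (so a half turn about z gives the same grasp; the last joint's range is limited). The gripper opens to 88 mm and grips with 3 to 60 N. Pads are 19 mm wide; open, the fingers measure 130 mm over their backs; the gripper's body (78 mm by 193 mm) begins 47 mm behind the grasp point.
Start: joints at [1.462, 0.359, 0.012, 0, -1.224, -0.288], TCP at [0.261, 0.623, 0.227] pointing down, gripper open.
Joint ranges: [-3.07, 3.07], [-1.43, 2.12], [-1.02, 1.25], [-3.03, 1.67], [-3.05, -0], [-3.03, 3.03]. Speed limits (rad/s): [2.39, 2.39, 3.01, 3.14, 3.14, 3.14].

### API

Orientations are given as [roll, pitch, yaw] about the fixed x, y, z axes, in that order (R = Rz(yaw) Ry(pitch) Rx(roll)).
In Python, from station import arm gives the robot as it stands.
- The arm moves only by the shell command python3 -m crank 'ROWS' [OPENING] [FORCE]. ROWS is JSON, a list of rows, each an object of numbers: "dx", "dy", "dz": the shift along the tool's x, y, z in cm; "wx", "wy", "wz": the turn, a rotation vector about the tool's x, y, z in degrees. A call has exactly 10 rows; each row is the pose to reach, as a shift and turn from the pose commanded when the call began, along the tool's axes at that moment; what a row does not reach only later rows make up. A row lasts 1/8 s, in which the tool goes at most 62.5 mm and 10.7 degrees, less where a joint would pass 70% of its speed; a pose out of reach is approached as far as the arm can. A call with a gripper value outside its range is refused whole. OPENING is the finger opening in cm, from 0 to 8.76, set as the call begins (- or left out, the last holds). The fingers move at their own pace and stop on an object; FORCE is the grip in N (left out, the last holds). Time passes only in rows, so rows that repeat a pose let the fingers close, or fill a call up. It gives the time, the measured TCP pose, the force, the opening and the grip force at its end, in the units of the state.
- arm.get_state(): the state, without advancing time (a new reading comes with each control period).
- arm.grab_frame(name): name is "scene" or "top" or "wrist"; returns the picture (480x640x3 uint8, red, green, blue); there is no depth.
- arm.calibration(name): a dict with "fx", "fy", "cx", "cy" (pixels), "dist_coeffs" ([k1, k2, p1, p2, k3] as OpenCV has them; the pictures are not rectified), "world_from_camera" (4x4, takes a point from camera to world coordinates). Camera axes: x right, y down, z forward; pixel columns grow to the right and rows downward; lengths in m; the calibration is good to about 2 mm. A picture is of the moment at which its call begins: read the wrist's pose just before it. calibration takes no time and is no camera call; for the wrist camera it gives the pose at the moment of the call.
- arm.job_done(): hands the job in; it is judged then, once.
Trained networks look in the newest picture that a camera, given by its name, has taken for a name from the list of things; names that differ only in an ending like _2 or _b are one class to them, and where a whole thing is asked for, a point or a joint stands for the part that bears it (a point fixed in the world has none). Each returns a list of dicts, best first, with "confidence" (0 to 1); they miss things now and then, are a little off and sometimes report something else, mostly with a low value. They report only what shows in the picture. A call takes as long as a camera call. They do not tell look-alikes from the thing itself.
- arm.find_in(camera, query): "centre" ([x, y, z] in m, in world coordinates, good to about 4 mm: the middle of the surface that is visible of it).
- arm.masks_of(camera, query): "pixels" (480x640 bool, what is visible of it).
- arm.mark_of(camera, query): "centre" ([x, y, z] in m, in world coordinates, good to about 4 mm: a listed point, or the origin of a listed thing).
The state is a dict: "t": time; "q": joint angles; "qd": joint speeds; "joint_efforts": joint torques, N m; "eef_pos": TCP position; "ee_rot": TCP orientation; "force": force on the tool from outside, world axes, zero at the start; "moment": the same for the moment, N m; "width": finger opening in m; "gripper_force": force on a finger pad.
Only numpy, scipy, OpenCV 4.12 (cv2) and the standard library are available. Lean on these libraries where they do the work, as an engineer would, in place of code of your own. Each camera call takes 0.05 s, during which the arm holds its last target. There are 200 camera calls.

### The job

Make up the two gift boxes: the green macaron and the carton with the red ribbon go in the teal box, and the pink macaron, the gold tin and the jar go in the plum box. Give each its own compartment (any one of the right box), set down gently without dropping it, upright and flat on the box floor. Leave the brown macaron and the carton with the blue ribbon where they are.

Things in the scene. Friction and masses are not known exactly. Their poses are not given: they have to be found in the camera images.
- macaron_green: Green (pistachio) macaron: two green round shells with a cream filling, 48 mm in diameter, 30 mm high, about 30 g, rigid, lying flat. The vertical sides of its upper shell run from 17 to 24 mm height, those of the lower from 7 to 13 mm; above 24 mm its edge is rounded. Origin: centre of its underside, z up.
- macaron_pink: Pink (raspberry) macaron: two pink round shells with a cream filling, 48 mm in diameter, 30 mm high, about 30 g, rigid, lying flat. The vertical sides of its upper shell run from 17 to 24 mm height, those of the lower from 7 to 13 mm; above 24 mm its edge is rounded. Origin: centre of its underside, z up.
- macaron_brown: Dark brown (cocoa) macaron: two dark brown round shells with a cream filling, 48 mm in diameter, 30 mm high, about 30 g, rigid, lying flat. The vertical sides of its upper shell run from 17 to 24 mm height, those of the lower from 7 to 13 mm; above 24 mm its edge is rounded. Origin: centre of its underside, z up. Not ordered: stays where it is.
- carton_red: Square white praline carton, 42 x 42 mm, 38 mm high, about 60 g, with a red ribbon crossed over its top and sides (printed flat). Origin: centre of its underside, x and y along its sides, z up; at the start turned at most 0.4 rad from the world axes.
- carton_blue: Square white praline carton, 42 x 42 mm, 38 mm high, about 60 g, with a blue ribbon crossed over its top and sides (printed flat). Origin: centre of its underside, x and y along its sides, z up; at the start turned at most 0.4 rad from the world axes. Not ordered: stays where it is.
- tin_gold: Round gold-coloured metal tin, 40 mm high, about 90 g: body 48 mm in diameter, and a lid 50 mm in diameter over the top 10 mm (fixed on). Stands upright. Origin: centre of its underside, z up.
- jar: Closed jar of chocolate spread, brown with a white label band and a white screw cap, 60 mm high, about 130 g: body 46 mm in diameter up to 46 mm height, cap 43 mm in diameter above it. Stands upright. Origin: centre of its underside, z up.
- box_teal: Open shallow teal (blue-green) gift box, the shorter one, fixed to the counter: 144 (y) x 74 (x) mm outside, 12 mm high, floor and walls 4 mm thick. Its two compartments, 66 x 66 mm inside, lie in a row along its y, with 4 mm dividers as high as the sides; their centres are at x = 0, y = -35 and +35 mm. Origin: centre of its underside, z up; turned at most 0.22 rad from the world axes.
- box_plum: Open shallow plum (dark purple) gift box, the longer one, fixed to the counter: 214 (y) x 74 (x) mm outside, 12 mm high, floor and walls 4 mm thick. Its three compartments, 66 x 66 mm inside, lie in a row along its y, with 4 mm dividers as high as the sides; their centres are at x = 0, y = -70, 0 and +70 mm. Origin: centre of its underside, z up; turned at most 0.22 rad from the world axes.
Not all that is in view belongs to the job. Several things look just like the macaron_pink: the one meant starts nearest to the robot's base.

How it is judged:
By the outcome, as a careful person would: the job done as asked, in the order asked, and still so for the second after the job is handed in, with the robot touching nothing.
It also fails if it takes over 125 s, if anything falls off the work surface, if the arm or the gripper's body presses on something with over 40 N, if the wrist force passes 120 N, or if a joint passes its speed limit or range.

## Working session

There is one attempt and no reset: what is moved stays moved. The work goes in short steps, Python scripts to look and compute and a shell command to move; the robot and the scene stay as the last step left them, time stands still between calls to the robot, and variables do not carry over. Pictures are saved under pics/ and viewed, at most 14 in all, crops included, and the job is handed in when it is done.

```bash
ls; mkdir -p pics; python3 - <<'E'
from station import arm
import cv2
s=arm.get_state();print(s['t'],s['eef_pos'],s['ee_rot'],s['width'],arm.grip_point_offset)
for c in("top","scene"):
    im=arm.grab_frame(c);cv2.imwrite(f"pics/{c}0.png",im[:,:,::-1])
k=arm.calibration("top");print(k)
for n in "macaron_green macaron_pink macaron_brown carton_red carton_blue tin_gold jar box_teal box_plum".split():
    for c in("top","scene"):
        print(n,c,[(r['confidence'].__round__(2),[round(v,4) for v in r['centre']]) for r in arm.mark_of(c,n)])
E
```

```text
pics
0.0 [0.26072072 0.62207166 0.22560988] [ 3.13988307e+00 -1.81233322e-04 -3.96927708e-01] 0.08731639465053695 0.0188
{'fx': 461.6510812339388, 'fy': 461.6510812339388, 'cx': 312.9793287756787, 'cy': 233.76620382445222, 'dist_coeffs': array([-0.07595312,  0.        ,  0.        ,  0.        ,  0.        ]), 'world_from_camera': array([[ 0.02525043, -0.99235739,  0.12078586,  0.45619492],
       [-0.99964612, -0.02607614, -0.00526023, -0.01163708],
       [ 0.00836965, -0.12061029, -0.99266465,  0.91349146],
       [ 0.        ,  0.        ,  0.        ,  1.        ]])}
macaron_green top [(0.76, [0.4387, 0.2292, 0.0043])]
macaron_green scene [(0.83, [0.4397, 0.2284, -0.0008]), (0.36, [0.6131, 0.1904, 0.0006])]
macaron_pink top [(0.98, [0.4756, 0.097, -0.0006]), (0.98, [0.6452, -0.0211, -0.0002]), (0.68, [0.558, -0.0032, -0.0001])]
macaron_pink scene [(0.81, [0.4789, 0.1005, 0.0027]), (0.81, [0.644, -0.0199, 0.0018]), (0.72, [0.5578, -0.0056, -0.0014])]
macaron_brown top [(0.91, [0.4859, -0.3429, 0.0019])]
macaron_brown scene []
carton_red top [(0.59, [0.4601, 0.013, -0.0024])]
carton_red scene [(0.83, [0.457, 0.0138, -0.0027])]
carton_blue top [(0.87, [0.4799, 0.3365, -0.0012]), (0.42, [0.462, 0.0165, -0.0044])]
carton_blue scene [(0.65, [0.4818, 0.3364, -0.0076]), (0.17, [0.4352, 0.2307, 0.0001])]
tin_gold top [(0.68, [0.4427, -0.2072, 0.0014])]
tin_gold scene [(0.64, [0.4439, -0.2091, -0.0006])]
jar top [(0.71, [0.47, -0.1045, 0.0012])]
jar scene [(0.63, [0.4675, -0.103, 0.0011]), (0.21, [0.4831, 0.3396, -0.0051])]
box_teal top [(0.66, [0.6331, -0.1799, 0.001])]
box_teal scene [(0.59, [0.6354, -0.1871, 0.0007]), (0.43, [0.4837, -0.3439, -0.0001])]
box_plum top [(0.66, [0.6109, 0.1872, 0.0033])]
box_plum scene [(0.77, [0.6099, 0.1884, 0.0012])]
```

View pics/top0.png

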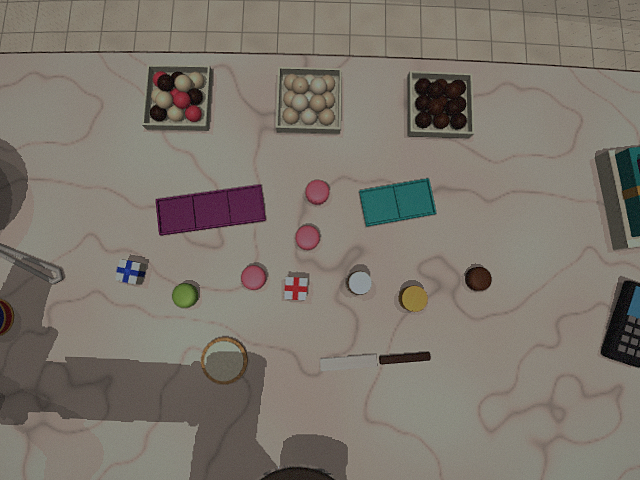

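View pics/scene0.png

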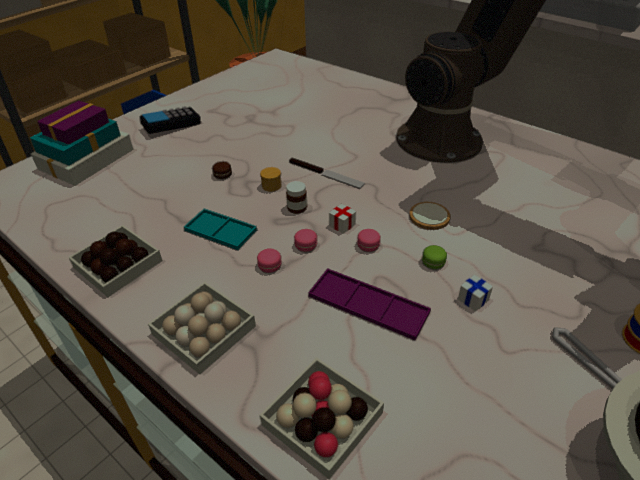

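Possible pink macarons in the top image are (254,277), (318,192) and (308,237). The first is nearest the base, at about 0.49 m against 0.56 m. The red carton is at (296,289), and its look-alike, the blue one, is at (130,271). The green macaron at (184,295) and the white-capped jar at (360,282) are the only ones of their kind. The gold tin is at (413,299), the plum box at (211,209) and the teal box at (397,202).

Next I'll refine the poses by fitting projected shapes to the masks, and make the close crop.

```bash
cat > fit.py <<'E'
from station import arm
import numpy as np, cv2
from scipy.optimize import minimize
def cyl(*rings):
    a=np.linspace(0,2*np.pi,40,endpoint=False)
    return np.vstack([np.c_[r*np.cos(a),r*np.sin(a),0*a+z] for r,z in rings])
def cub(x,y,h): return np.array([[i*x/2,j*y/2,k*h] for i in(-1,1) for j in(-1,1) for k in(0,1)])
mac=cyl((.020,0),(.024,.007),(.024,.024),(.018,.030))
SH=dict(macaron_green=mac,macaron_pink=mac,macaron_brown=mac,carton_red=cub(.042,.042,.038),carton_blue=cub(.042,.042,.038),
 tin_gold=cyl((.024,0),(.025,.03),(.025,.04)),jar=cyl((.023,0),(.023,.046),(.0215,.06)),box_teal=cub(.074,.144,.012),box_plum=cub(.074,.214,.012))
def pix(P,k):
    T=np.linalg.inv(k['world_from_camera']);K=np.array([[k['fx'],0,k['cx']],[0,k['fy'],k['cy']],[0,0,1.]])
    return cv2.projectPoints(np.asarray(P,float).reshape(-1,3),cv2.Rodrigues(T[:3,:3])[0],T[:3,3],K,k['dist_coeffs'])[0][:,0]
def hullmask(S,p,k,z=0):
    c,s=np.cos(p[2]),np.sin(p[2]);P=S@np.array([[c,s,0],[-s,c,0],[0,0,1]])+[p[0],p[1],z]
    h=cv2.convexHull(pix(P,k).astype(np.float32))
    m=np.zeros((480,640),np.uint8);cv2.fillConvexPoly(m,np.round(h*256).astype(np.int32),255,cv2.LINE_AA,8);return m/255.
def fit(name,p0,obs,z=0):
    """obs: list of (mask, calib). Returns pose x,y,yaw, mean IoU"""
    def f(p): 
        t=0
        for m,k in obs:
            h=hullmask(SH[name],p,k,z);t+=np.minimum(h,m).sum()/np.maximum(h,m).sum()
        return -t/len(obs)
    best=None
    for y0 in ((p0[2],) if len(p0)>2 else (-.25,0,.25)):
        st=np.array([p0[0],p0[1],y0]);sim=np.vstack([st,st+[.01,0,0],st+[0,.01,0],st+[0,0,.15]])
        r=minimize(f,st,method='Nelder-Mead',options=dict(initial_simplex=sim,xatol=1e-4,fatol=1e-5))
        if best is None or r.fun<best.fun: best=r
    return best.x,-best.fun
def masks(name,p0,cams):
    o=[]
    for c in cams:
        k=arm.calibration(c);u=pix([[p0[0],p0[1],.015]],k)[0]
        L=[r['pixels'] for r in arm.masks_of(c,name)]
        L=[m for m in L if m.any() and np.hypot(*(np.argwhere(m).mean(0)[::-1]-u))<15]
        if L:o.append((L[0].astype(float),k))
    return o
E
python3 - <<'E'
from fit import *
G=dict(macaron_green=(.4392,.2288),macaron_pink=(.477,.0988),carton_red=(.4585,.0134),tin_gold=(.443,-.208),jar=(.469,-.1035),box_teal=(.634,-.183),box_plum=(.6105,.188),macaron_brown=(.486,-.343),carton_blue=(.481,.336))
for n,g in G.items():
    o=masks(n,g,("top","scene"))
    for q in [o]+[[x] for x in o]:
        p,i=fit(n,g,q);print(n,len(q),p.round(4),round(i,3))
im=cv2.imread("pics/top0.png")[170:330,100:500];cv2.imwrite("pics/crop0.png",cv2.resize(im,None,fx=2,fy=2,interpolation=cv2.INTER_CUBIC))
E
```

```text
macaron_green 2 [0.4387 0.2289 0.3434] 0.92
macaron_green 1 [ 0.4393  0.2284 -0.0954] 0.905
macaron_green 1 [0.4383 0.229  0.029 ] 0.939
macaron_pink 2 [0.4767 0.0977 0.2512] 0.889
macaron_pink 1 [0.478  0.0964 0.3376] 0.902
macaron_pink 1 [ 0.4758  0.099  -0.0873] 0.923
carton_red 2 [0.4591 0.0151 0.0496] 0.852
carton_red 1 [ 0.4592  0.0135 -0.0762] 0.821
carton_red 1 [0.4581 0.0158 0.1179] 0.892
tin_gold 2 [ 0.4448 -0.2107 -0.2477] 0.87
tin_gold 1 [ 0.4452 -0.2106 -0.1882] 0.902
tin_gold 1 [ 0.4431 -0.2121  0.0442] 0.84
jar 2 [ 0.472  -0.1047  0.0174] 0.827
jar 1 [ 0.4717 -0.1046 -0.1413] 0.807
jar 1 [ 0.4709 -0.105   0.3364] 0.849
box_teal 1 [ 0.6359 -0.1835  0.1929] 0.934
box_teal 1 [ 0.6359 -0.1835  0.1929] 0.934
box_plum 2 [0.6109 0.1905 0.1672] 0.959
box_plum 1 [0.6106 0.1898 0.1732] 0.961
box_plum 1 [0.611  0.1908 0.1624] 0.963
macaron_brown 2 [ 0.4844 -0.3428  0.0902] 0.85
macaron_brown 1 [ 0.4844 -0.3425  0.4115] 0.89
macaron_brown 1 [ 0.4839 -0.3442 -0.2771] 0.812
carton_blue 2 [ 0.481   0.3381 -0.0864] 0.87
carton_blue 1 [ 0.4809  0.3378 -0.1047] 0.84
carton_blue 1 [ 0.482   0.3381 -0.0583] 0.906
```

View pics/crop0.png

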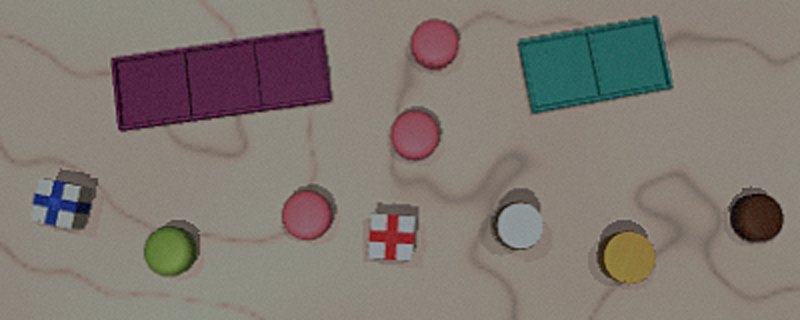

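The crop confirms it. Pink at (307,215) in the crop is the lowest, so nearest the base, and the red-ribbon carton is at (391,237). Both agree with the fits. Next is the helper that works out moves.

```bash
cat > d.py <<'E'
import sys,numpy as np
from station import arm
from scipy.spatial.transform import Rotation as R
# args: x y z theta(rad, tool yaw=-90deg+theta), chained: several targets, all relative to the present pose
s=arm.get_state();r0=R.from_euler('xyz',s['ee_rot']);p0=np.array(s['eef_pos'])
print('t',round(s['t'],2),p0.round(4),np.round(s['ee_rot'],3),'q',np.round(s['q'],2),'F',np.round(s['force'],1))
for a in sys.argv[1:]:
    x,y,z,th=map(float,a.split(','))
    print(a,'-> d',(r0.inv().apply(np.array([x,y,z])-p0)*100).round(2),'w',np.degrees((r0.inv()*R.from_euler('xyz',[np.pi,0,-np.pi/2+th])).as_rotvec()).round(1))
E
python3 d.py .4387,.2289,.15,.18
```

```text
t 1.9 [0.2609 0.6225 0.2266] [-3.142  0.    -0.397] q [ 1.46  0.36  0.01 -0.   -1.22 -0.29] F [-0.5  0.1 -0.4]
.4387,.2289,.15,.18 -> d [31.61 29.43  7.66] w [-0.  0. 57.]
```

```bash
python3 -m crank '[{"dx":3,"dy":2.8,"dz":0.7,"wz":5},{"dx":7,"dy":6.5,"dz":1.7,"wz":12},{"dx":11,"dy":10.2,"dz":2.7,"wz":20},{"dx":15,"dy":14,"dz":3.6,"wz":28},{"dx":19,"dy":17.7,"dz":4.6,"wz":36},{"dx":23,"dy":21.4,"dz":5.6,"wz":44},{"dx":27,"dy":25,"dz":6.5,"wz":51},{"dx":30,"dy":28,"dz":7.3,"wz":55},{"dx":31.6,"dy":29.4,"dz":7.7,"wz":57},{"dx":31.6,"dy":29.4,"dz":7.7,"wz":57}]' 7 10; python3 - <<'E'
from fit import *
im=arm.grab_frame("wrist");cv2.imwrite("pics/w1.png",im[:,:,::-1])
k=arm.calibration("wrist");print(k['world_from_camera'].round(3))
print([(r['confidence'],r['centre'].__str__()) for r in arm.mark_of("wrist","macaron_green")])
o=masks("macaron_green",(.4387,.2289),("wrist",))
print(len(o),fit("macaron_green",(.4387,.2289,0),o) if o else 0)
E
python3 d.py .4387,.2289,.05,.18 .4387,.2289,.0135,.18
```

```text
[[-0.387 -0.882 -0.27   0.335]
 [-0.922  0.37   0.113  0.591]
 [-0.     0.293 -0.956  0.386]
 [ 0.     0.     0.     1.   ]]
[]
0 0
t 2.05 [0.2609 0.6225 0.2266] [-3.142  0.    -0.397] q [ 1.46  0.36  0.01 -0.   -1.22 -0.29] F [ 0.5 -0.   1.1]
.4387,.2289,.05,.18 -> d [31.61 29.44 17.65] w [-0.  0. 57.]
.4387,.2289,.0135,.18 -> d [31.62 29.44 21.3 ] w [-0.  0. 57.]$[0]: bad value
```

View pics/w1.png

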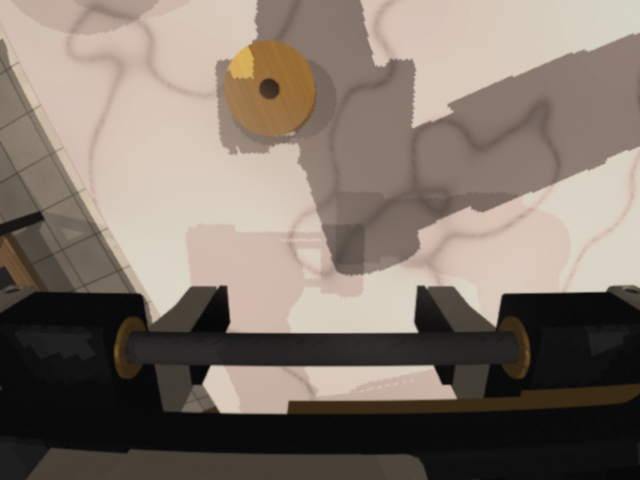

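The call was refused and the arm did not move. The wrist picture shows only the empty counter and a wooden object at (270,88). The rows probably need all six keys.

```bash
python3 -m crank '[{"dx":3,"dy":2.8,"dz":0.7,"wx":0,"wy":0,"wz":5},{"dx":7,"dy":6.5,"dz":1.7,"wx":0,"wy":0,"wz":12},{"dx":11,"dy":10.2,"dz":2.7,"wx":0,"wy":0,"wz":20},{"dx":15,"dy":14,"dz":3.6,"wx":0,"wy":0,"wz":28},{"dx":19,"dy":17.7,"dz":4.6,"wx":0,"wy":0,"wz":36},{"dx":23,"dy":21.4,"dz":5.6,"wx":0,"wy":0,"wz":44},{"dx":27,"dy":25,"dz":6.5,"wx":0,"wy":0,"wz":51},{"dx":30,"dy":28,"dz":7.3,"wx":0,"wy":0,"wz":55},{"dx":31.6,"dy":29.4,"dz":7.7,"wx":0,"wy":0,"wz":57},{"dx":31.6,"dy":29.4,"dz":7.7,"wx":0,"wy":0,"wz":57}]' 7 10; python3 d.py .4387,.2289,.05,.18
```

```text
t: 3.3
eef_pos: [0.439, 0.2279, 0.1495]
ee_rot: [3.141, -0.0, -1.394]
force: [-0.3, -0.2, 0.1]
width: 0.0699
gripper_force: 0.0
t 3.3 [0.439  0.2279 0.1495] [ 3.141 -0.    -1.394] q [ 0.88  0.13 -0.49  0.   -0.96 -0.7 ] F [-0.3 -0.2  0.1]
.4387,.2289,.05,.18 -> d [-0.1   0.01  9.95] w [ 0.  -0.  -0.2]
```

```bash
python3 -m crank '[{"dx":-0.1,"dy":0,"dz":2,"wx":0,"wy":0,"wz":0},{"dx":-0.1,"dy":0,"dz":5,"wx":0,"wy":0,"wz":0},{"dx":-0.1,"dy":0,"dz":8,"wx":0,"wy":0,"wz":0},{"dx":-0.1,"dy":0,"dz":10.5,"wx":0,"wy":0,"wz":0},{"dx":-0.1,"dy":0,"dz":12,"wx":0,"wy":0,"wz":0},{"dx":-0.1,"dy":0,"dz":13,"wx":0,"wy":0,"wz":0},{"dx":-0.1,"dy":0,"dz":13.6,"wx":0,"wy":0,"wz":0},{"dx":-0.1,"dy":0,"dz":13.6,"wx":0,"wy":0,"wz":0},{"dx":-0.1,"dy":0,"dz":13.6,"wx":0,"wy":0,"wz":0},{"dx":-0.1,"dy":0,"dz":13.6,"wx":0,"wy":0,"wz":0}]' 7 10
python3 -m crank '[{"dx":0,"dy":0,"dz":0,"wx":0,"wy":0,"wz":0},{"dx":0,"dy":0,"dz":0,"wx":0,"wy":0,"wz":0},{"dx":0,"dy":0,"dz":0,"wx":0,"wy":0,"wz":0},{"dx":0,"dy":0,"dz":0,"wx":0,"wy":0,"wz":0},{"dx":0,"dy":0,"dz":0,"wx":0,"wy":0,"wz":0},{"dx":0,"dy":0,"dz":0,"wx":0,"wy":0,"wz":0},{"dx":0,"dy":0,"dz":-0.5,"wx":0,"wy":0,"wz":0},{"dx":0,"dy":0,"dz":-2,"wx":0,"wy":0,"wz":0},{"dx":0,"dy":0,"dz":-4.5,"wx":0,"wy":0,"wz":0},{"dx":0,"dy":0,"dz":-7,"wx":0,"wy":0,"wz":0}]' 3 12
python3 d.py .6293,-.1491,.09,.19 .6425,-.2179,.09,.19
```

```text
t: 4.55
eef_pos: [0.4388, 0.2305, 0.0141]
ee_rot: [-3.141, 0.001, -1.392]
force: [0.0, 0.1, 0.3]
width: 0.0696
gripper_force: 0.0
t: 5.8
eef_pos: [0.4384, 0.2301, 0.0844]
ee_rot: [3.141, -0.0, -1.392]
force: [0.5, 0.8, -0.2]
width: 0.0471
gripper_force: 12.0
t 5.8 [0.4384 0.2301 0.0844] [ 3.141 -0.    -1.392] q [ 0.88  0.21 -0.57 -0.   -0.8  -0.7 ] F [ 0.5  0.8 -0.2]
.6293,-.1491,.09,.19 -> d [ 40.71 -12.03  -0.56] w [ 0.  -0.  -0.6]
.6425,-.2179,.09,.19 -> d [ 47.72 -12.1   -0.56] w [ 0.  -0.  -0.6]
```

```bash
python3 -m crank '[{"dx":2.4,"dy":-0.6,"dz":-0.3,"wx":0,"wy":0,"wz":0},{"dx":7,"dy":-1.8,"dz":-0.6,"wx":0,"wy":0,"wz":0},{"dx":13,"dy":-3.3,"dz":-0.6,"wx":0,"wy":0,"wz":0},{"dx":19,"dy":-4.8,"dz":-0.6,"wx":0,"wy":0,"wz":0},{"dx":25,"dy":-6.3,"dz":-0.6,"wx":0,"wy":0,"wz":0},{"dx":31,"dy":-7.8,"dz":-0.6,"wx":0,"wy":0,"wz":0},{"dx":37,"dy":-9.3,"dz":-0.6,"wx":0,"wy":0,"wz":0},{"dx":42.5,"dy":-10.8,"dz":-0.6,"wx":0,"wy":0,"wz":0},{"dx":46,"dy":-11.7,"dz":-0.6,"wx":0,"wy":0,"wz":-0.6},{"dx":47.7,"dy":-12.1,"dz":-0.6,"wx":0,"wy":0,"wz":-0.6}]'
python3 - <<'E'
from fit import *
im=arm.grab_frame("wrist");cv2.imwrite("pics/w2.png",im[:,:,::-1])
k=arm.calibration("wrist");m=[r for r in arm.masks_of("wrist","box_teal")]
print([(round(r['confidence'],2),r['pixels'].sum()) for r in m])
if m:
    o=[(m[0]['pixels'].astype(float),k)];print(fit("box_teal",(.636,-.1835,.19),o))
E
python3 d.py .6425,-.2179,.0185,.19
```

```text
t: 7.05
eef_pos: [0.6427, -0.2195, 0.0891]
ee_rot: [3.141, 0.0, -1.383]
force: [0.4, 0.9, -0.7]
width: 0.0472
gripper_force: 12.0
[(0.83, np.int64(9599))]
(array([ 0.63541494, -0.18435843,  0.20690418]), np.float64(0.4641637673873605))
t 7.15 [ 0.6426 -0.2189  0.0891] [ 3.141  0.    -1.383] q [-0.04  0.47 -0.14  0.   -0.96  0.23] F [-0.6  0.6  0.3]
.6425,-.2179,.0185,.19 -> d [-0.1  -0.01  7.06] w [ 0.   0.  -0.1]
```

View pics/w2.png

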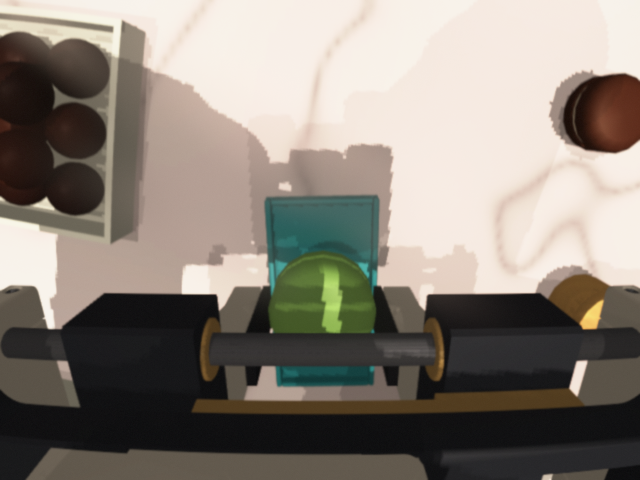

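The box lines up with the fingers, with its far corners at (267,197) and (378,197), and the macaron is centred across it at 323. I'll check where those corners should be from the fitted pose.

```bash
python3 - <<'E'
from fit import *
k=arm.calibration("wrist")
for p in [(.6359,-.1835,.193)]:
    c,s=np.cos(p[2]),np.sin(p[2])
    L=np.array([[-.037,-.072,.012],[.037,-.072,.012],[-.037,.072,.012],[.037,.072,.012]])@np.array([[c,s,0],[-s,c,0],[0,0,1]])+[p[0],p[1],0]
    print(pix(L,k).round(0))
E
```

```text
[[379. 198.]
 [264. 199.]
 [371. 385.]
 [274. 386.]]
```

The corners match to within 3 px. Lower, check the contact force, release and rise.

```bash
python3 -m crank '[{"dx":-0.1,"dy":0,"dz":1,"wx":0,"wy":0,"wz":0},{"dx":-0.1,"dy":0,"dz":3,"wx":0,"wy":0,"wz":0},{"dx":-0.1,"dy":0,"dz":5,"wx":0,"wy":0,"wz":0},{"dx":-0.1,"dy":0,"dz":6,"wx":0,"wy":0,"wz":0},{"dx":-0.1,"dy":0,"dz":6.5,"wx":0,"wy":0,"wz":0},{"dx":-0.1,"dy":0,"dz":6.8,"wx":0,"wy":0,"wz":0},{"dx":-0.1,"dy":0,"dz":7,"wx":0,"wy":0,"wz":0},{"dx":-0.1,"dy":0,"dz":7.1,"wx":0,"wy":0,"wz":0},{"dx":-0.1,"dy":0,"dz":7.1,"wx":0,"wy":0,"wz":0},{"dx":-0.1,"dy":0,"dz":7.1,"wx":0,"wy":0,"wz":0}]'; python3 d.py
```

```text
t: 8.4
eef_pos: [0.6425, -0.2167, 0.0188]
ee_rot: [-3.141, -0.0, -1.381]
force: [0.5, -0.0, 0.2]
width: 0.0473
gripper_force: 12.0
t 8.4 [ 0.6425 -0.2167  0.0188] [-3.141 -0.    -1.381] q [-0.04  0.54 -0.21  0.   -0.82  0.23] F [ 0.5 -0.   0.2]
```

```bash
python3 -m crank '[{"dx":0,"dy":0,"dz":0.02,"wx":0,"wy":0,"wz":0},{"dx":0,"dy":0,"dz":0.04,"wx":0,"wy":0,"wz":0},{"dx":0,"dy":0,"dz":0.06,"wx":0,"wy":0,"wz":0},{"dx":0,"dy":0,"dz":0.08,"wx":0,"wy":0,"wz":0},{"dx":0,"dy":0,"dz":0.1,"wx":0,"wy":0,"wz":0},{"dx":0,"dy":0,"dz":0.1,"wx":0,"wy":0,"wz":0},{"dx":0,"dy":0,"dz":0.1,"wx":0,"wy":0,"wz":0},{"dx":0,"dy":0,"dz":0.1,"wx":0,"wy":0,"wz":0},{"dx":0,"dy":0,"dz":0.1,"wx":0,"wy":0,"wz":0},{"dx":0,"dy":0,"dz":0.1,"wx":0,"wy":0,"wz":0}]'; python3 d.py
```

```text
t: 9.65
eef_pos: [0.6424, -0.2166, 0.0177]
ee_rot: [3.142, -0.0, -1.381]
force: [-0.3, 1.3, 3.1]
width: 0.0471
gripper_force: 12.0
t 9.65 [ 0.6424 -0.2166  0.0177] [ 3.142 -0.    -1.381] q [-0.04  0.55 -0.21  0.   -0.82  0.23] F [-0.3  1.3  3.1]
```

Contact at about 3 N. Release and rise.

```bash
python3 -m crank '[{"dx":0,"dy":0,"dz":0,"wx":0,"wy":0,"wz":0},{"dx":0,"dy":0,"dz":0,"wx":0,"wy":0,"wz":0},{"dx":0,"dy":0,"dz":0,"wx":0,"wy":0,"wz":0},{"dx":0,"dy":0,"dz":0,"wx":0,"wy":0,"wz":0},{"dx":0,"dy":0,"dz":0,"wx":0,"wy":0,"wz":0},{"dx":0,"dy":0,"dz":-1,"wx":0,"wy":0,"wz":0},{"dx":0,"dy":0,"dz":-3.5,"wx":0,"wy":0,"wz":0},{"dx":0,"dy":0,"dz":-7,"wx":0,"wy":0,"wz":0},{"dx":0,"dy":0,"dz":-10.5,"wx":0,"wy":0,"wz":0},{"dx":0,"dy":0,"dz":-12,"wx":0,"wy":0,"wz":0}]' 6.8; python3 d.py .4591,.0151,.138,.0 .4591,.08,.138,0
```

```text
t: 10.9
eef_pos: [0.6436, -0.2168, 0.1409]
ee_rot: [-3.138, -0.001, -1.381]
force: [-0.2, -0.5, 0.5]
width: 0.0683
gripper_force: 0.0
t 10.9 [ 0.6436 -0.2168  0.1409] [-3.138e+00 -1.000e-03 -1.381e+00] q [-0.04  0.42 -0.09  0.   -1.05  0.23] F [-0.2 -0.5  0.5]
.4591,.0151,.138,.0 -> d [-26.26  13.74   0.2 ] w [-0.2 -0.1 10.9]
.4591,.08,.138,0 -> d [-32.63  12.51   0.19] w [-0.2 -0.1 10.9]
```

```bash
python3 -m crank '[{"dx":-2,"dy":0.9,"dz":0,"wx":0,"wy":0,"wz":1},{"dx":-5.5,"dy":2.3,"dz":0,"wx":0,"wy":0,"wz":2},{"dx":-10,"dy":4.2,"dz":0,"wx":0,"wy":0,"wz":4},{"dx":-15,"dy":6.3,"dz":0,"wx":0,"wy":0,"wz":6},{"dx":-20,"dy":8.4,"dz":0,"wx":0,"wy":0,"wz":8},{"dx":-25,"dy":10.2,"dz":0,"wx":0,"wy":0,"wz":10},{"dx":-29,"dy":11.6,"dz":0,"wx":0,"wy":0,"wz":10.9},{"dx":-31.5,"dy":12.3,"dz":0,"wx":0,"wy":0,"wz":10.9},{"dx":-32.6,"dy":12.5,"dz":0,"wx":0,"wy":0,"wz":10.9},{"dx":-32.6,"dy":12.5,"dz":0,"wx":0,"wy":0,"wz":10.9}]' 
python3 - <<'E'
from fit import *
im=arm.grab_frame("wrist");cv2.imwrite("pics/w3.png",im[:,:,::-1])
k=arm.calibration("wrist")
for n,g in dict(carton_red=(.459,.0151)).items():
    for r in arm.masks_of("wrist",n): print(r['confidence'],r['pixels'].sum(),[fit(n,(*g,y),[(r['pixels'].astype(float),k)]) for y in(-.1,.1)])
c=np.array([.459,.0151]);h=.021
for y in(-.05,0,.05):
    R=np.array([[np.cos(y),-np.sin(y)],[np.sin(y),np.cos(y)]])
    print(y,pix([[*(c+R@v),.038] for v in([-h,-h],[h,-h],[h,h],[-h,h])],k).round(0).tolist())
E
```

```text
t: 12.15
eef_pos: [0.4581, 0.0804, 0.1376]
ee_rot: [-3.142, 0.0, -1.57]
force: [-0.1, -0.1, -0.9]
width: 0.0684
gripper_force: 0.0
0.86 4090 [(array([ 0.45806185,  0.01433235, -0.04015958]), np.float64(0.9589014067833396)), (array([ 0.45808816,  0.01434755, -0.03695462]), np.float64(0.9588215509725521))]
-0.05 [[354.0, 120.0], [291.0, 117.0], [289.0, 180.0], [350.0, 183.0]]
0 [[353.0, 118.0], [290.0, 118.0], [291.0, 181.0], [352.0, 181.0]]
0.05 [[351.0, 117.0], [288.0, 120.0], [293.0, 183.0], [353.0, 180.0]]
```

View pics/w3.png

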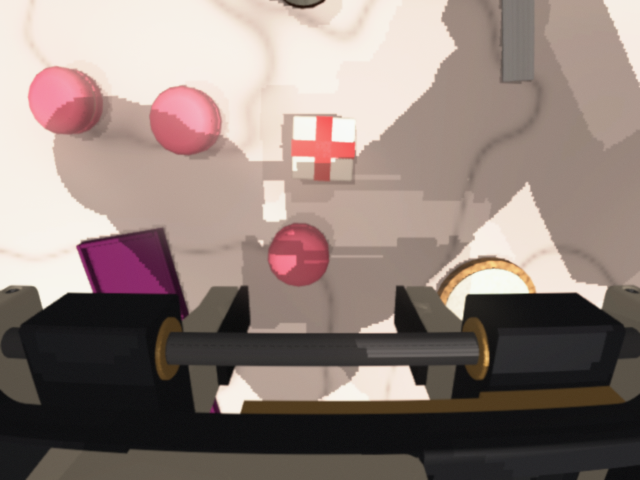

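The red carton's top has corners (293,116), (355,117), (354,182) and (291,180). That puts it at (0.458, 0.014) with yaw about -0.04. The pink macaron is at (299,254).

```bash
python3 d.py .4580,.0143,.0155,-.035
```

```text
t 12.25 [0.4584 0.0796 0.1375] [ 3.141 -0.    -1.572] q [ 0.6   0.09 -0.56  0.   -0.92 -0.6 ] F [-0.3  0.4  0.1]
.4580,.0143,.0155,-.035 -> d [ 6.53  0.03 12.2 ] w [ 0. -0.  2.]
```

```bash
python3 -m crank '[{"dx":2,"dy":0,"dz":0,"wx":0,"wy":0,"wz":1},{"dx":5,"dy":0,"dz":1,"wx":0,"wy":0,"wz":2},{"dx":6.5,"dy":0,"dz":3,"wx":0,"wy":0,"wz":2},{"dx":6.5,"dy":0,"dz":6,"wx":0,"wy":0,"wz":2},{"dx":6.5,"dy":0,"dz":9,"wx":0,"wy":0,"wz":2},{"dx":6.5,"dy":0,"dz":11,"wx":0,"wy":0,"wz":2},{"dx":6.5,"dy":0,"dz":12,"wx":0,"wy":0,"wz":2},{"dx":6.5,"dy":0,"dz":12.2,"wx":0,"wy":0,"wz":2},{"dx":6.5,"dy":0,"dz":12.2,"wx":0,"wy":0,"wz":2},{"dx":6.5,"dy":0,"dz":12.2,"wx":0,"wy":0,"wz":2}]'
python3 -m crank '[{"dx":0,"dy":0,"dz":0,"wx":0,"wy":0,"wz":0},{"dx":0,"dy":0,"dz":0,"wx":0,"wy":0,"wz":0},{"dx":0,"dy":0,"dz":0,"wx":0,"wy":0,"wz":0},{"dx":0,"dy":0,"dz":0,"wx":0,"wy":0,"wz":0},{"dx":0,"dy":0,"dz":0,"wx":0,"wy":0,"wz":0},{"dx":0,"dy":0,"dz":0,"wx":0,"wy":0,"wz":0},{"dx":0,"dy":0,"dz":-0.5,"wx":0,"wy":0,"wz":0},{"dx":0,"dy":0,"dz":-2,"wx":0,"wy":0,"wz":0},{"dx":0,"dy":0,"dz":-5,"wx":0,"wy":0,"wz":0},{"dx":0,"dy":0,"dz":-8,"wx":0,"wy":0,"wz":0}]' 3 15
python3 d.py .6291,-.1491,.095,.19
```

```text
t: 13.5
eef_pos: [0.4587, 0.0152, 0.0162]
ee_rot: [-3.14, 0.001, -1.606]
force: [-0.5, 0.5, -0.2]
width: 0.0681
gripper_force: 0.0
t: 14.75
eef_pos: [0.4579, 0.0148, 0.0964]
ee_rot: [3.141, -0.0, -1.606]
force: [0.7, 0.6, -1.6]
width: 0.0423
gripper_force: 15.0
t 14.75 [0.4579 0.0148 0.0964] [ 3.141 -0.    -1.606] q [ 0.46  0.14 -0.63  0.   -0.81 -0.5 ] F [ 0.7  0.6 -1.6]
.6291,-.1491,.095,.19 -> d [ 15.77 -17.7    0.13] w [  0.   -0.  -12.9]
```

```bash
python3 -m crank '[{"dx":1.2,"dy":-1.4,"dz":0,"wx":0,"wy":0,"wz":-1},{"dx":4,"dy":-4.5,"dz":0,"wx":0,"wy":0,"wz":-3},{"dx":7.5,"dy":-8.4,"dz":0,"wx":0,"wy":0,"wz":-6},{"dx":11,"dy":-12.3,"dz":0,"wx":0,"wy":0,"wz":-9},{"dx":14,"dy":-15.7,"dz":0,"wx":0,"wy":0,"wz":-12},{"dx":15.8,"dy":-17.7,"dz":0,"wx":0,"wy":0,"wz":-12.9},{"dx":15.8,"dy":-17.7,"dz":0.5,"wx":0,"wy":0,"wz":-12.9},{"dx":15.8,"dy":-17.7,"dz":2,"wx":0,"wy":0,"wz":-12.9},{"dx":15.8,"dy":-17.7,"dz":4,"wx":0,"wy":0,"wz":-12.9},{"dx":15.8,"dy":-17.7,"dz":5,"wx":0,"wy":0,"wz":-12.9}]'
python3 d.py .6293,-.1491,.0205,.19
```

```text
t: 16.0
eef_pos: [0.6278, -0.1484, 0.0439]
ee_rot: [3.139, 0.001, -1.381]
force: [-0.4, 0.1, 0.0]
width: 0.0419
gripper_force: 15.0
t 16.0 [ 0.6278 -0.1484  0.0439] [ 3.139e+00  1.000e-03 -1.381e+00] q [ 0.07  0.47 -0.27 -0.   -0.83  0.12] F [-0.4  0.1  0. ]
.6293,-.1491,.0205,.19 -> d [ 0.1  -0.14  2.34] w [0.1 0.  0. ]
```

```bash
python3 -m crank '[{"dx":0.1,"dy":-0.1,"dz":0.5,"wx":0,"wy":0,"wz":0},{"dx":0.1,"dy":-0.1,"dz":1.2,"wx":0,"wy":0,"wz":0},{"dx":0.1,"dy":-0.1,"dz":1.8,"wx":0,"wy":0,"wz":0},{"dx":0.1,"dy":-0.1,"dz":2.2,"wx":0,"wy":0,"wz":0},{"dx":0.1,"dy":-0.1,"dz":2.3,"wx":0,"wy":0,"wz":0},{"dx":0.1,"dy":-0.1,"dz":2.34,"wx":0,"wy":0,"wz":0},{"dx":0.1,"dy":-0.1,"dz":2.38,"wx":0,"wy":0,"wz":0},{"dx":0.1,"dy":-0.1,"dz":2.4,"wx":0,"wy":0,"wz":0},{"dx":0.1,"dy":-0.1,"dz":2.4,"wx":0,"wy":0,"wz":0},{"dx":0.1,"dy":-0.1,"dz":2.4,"wx":0,"wy":0,"wz":0}]'
```

```text
t: 17.25
eef_pos: [0.6306, -0.15, 0.0216]
ee_rot: [-3.142, -0.0, -1.381]
force: [-0.3, -0.5, -0.4]
width: 0.0419
gripper_force: 15.0
```

```bash
python3 -m crank '[{"dx":0,"dy":0,"dz":0.02,"wx":0,"wy":0,"wz":0},{"dx":0,"dy":0,"dz":0.04,"wx":0,"wy":0,"wz":0},{"dx":0,"dy":0,"dz":0.06,"wx":0,"wy":0,"wz":0},{"dx":0,"dy":0,"dz":0.08,"wx":0,"wy":0,"wz":0},{"dx":0,"dy":0,"dz":0.1,"wx":0,"wy":0,"wz":0},{"dx":0,"dy":0,"dz":0.12,"wx":0,"wy":0,"wz":0},{"dx":0,"dy":0,"dz":0.13,"wx":0,"wy":0,"wz":0},{"dx":0,"dy":0,"dz":0.13,"wx":0,"wy":0,"wz":0},{"dx":0,"dy":0,"dz":0.13,"wx":0,"wy":0,"wz":0},{"dx":0,"dy":0,"dz":0.13,"wx":0,"wy":0,"wz":0}]'
```

```text
t: 18.5
eef_pos: [0.6306, -0.15, 0.0202]
ee_rot: [3.142, -0.0, -1.381]
force: [-0.7, -0.1, -0.4]
width: 0.0417
gripper_force: 15.0
```

```bash
python3 -m crank '[{"dx":0,"dy":0,"dz":0.01,"wx":0,"wy":0,"wz":0},{"dx":0,"dy":0,"dz":0.02,"wx":0,"wy":0,"wz":0},{"dx":0,"dy":0,"dz":0.03,"wx":0,"wy":0,"wz":0},{"dx":0,"dy":0,"dz":0.04,"wx":0,"wy":0,"wz":0},{"dx":0,"dy":0,"dz":0.05,"wx":0,"wy":0,"wz":0},{"dx":0,"dy":0,"dz":0.06,"wx":0,"wy":0,"wz":0},{"dx":0,"dy":0,"dz":0.07,"wx":0,"wy":0,"wz":0},{"dx":0,"dy":0,"dz":0.07,"wx":0,"wy":0,"wz":0},{"dx":0,"dy":0,"dz":0.07,"wx":0,"wy":0,"wz":0},{"dx":0,"dy":0,"dz":0.07,"wx":0,"wy":0,"wz":0}]'
```

```text
t: 19.75
eef_pos: [0.6306, -0.15, 0.0197]
ee_rot: [-3.142, -0.0, -1.381]
force: [-2.0, 0.9, 4.1]
width: 0.0423
gripper_force: 15.0
```

Contact at 4 N. Release, rise, and take a top view as a check.

```bash
python3 -m crank '[{"dx":0,"dy":0,"dz":0,"wx":0,"wy":0,"wz":0},{"dx":0,"dy":0,"dz":0,"wx":0,"wy":0,"wz":0},{"dx":0,"dy":0,"dz":0,"wx":0,"wy":0,"wz":0},{"dx":0,"dy":0,"dz":0,"wx":0,"wy":0,"wz":0},{"dx":0,"dy":0,"dz":0,"wx":0,"wy":0,"wz":0},{"dx":0,"dy":0,"dz":-1,"wx":0,"wy":0,"wz":0},{"dx":0,"dy":0,"dz":-3.5,"wx":0,"wy":0,"wz":0},{"dx":0,"dy":0,"dz":-7,"wx":0,"wy":0,"wz":0},{"dx":0,"dy":0,"dz":-10.5,"wx":0,"wy":0,"wz":0},{"dx":0,"dy":0,"dz":-12,"wx":0,"wy":0,"wz":0}]' 6.8; python3 d.py .4770,.0983,.138,.18 
```

```text
t: 21.0
eef_pos: [0.6318, -0.1501, 0.1428]
ee_rot: [-3.138, -0.001, -1.381]
force: [0.6, -0.0, -0.2]
width: 0.0681
gripper_force: 0.0
t 21.0 [ 0.6318 -0.1501  0.1428] [-3.138e+00 -1.000e-03 -1.381e+00] q [ 0.07  0.38 -0.16  0.   -1.03  0.12] F [ 0.6 -0.  -0.2]
.4770,.0983,.138,.18 -> d [-27.31  10.51   0.41] w [-0.2 -0.1  0.6]
```

```bash
python3 -m crank '[{"dx":-2,"dy":0.8,"dz":0,"wx":0,"wy":0,"wz":0.6},{"dx":-6,"dy":2.3,"dz":0,"wx":0,"wy":0,"wz":0.6},{"dx":-11,"dy":4.2,"dz":0,"wx":0,"wy":0,"wz":0.6},{"dx":-16,"dy":6.2,"dz":0,"wx":0,"wy":0,"wz":0.6},{"dx":-21,"dy":8.1,"dz":0,"wx":0,"wy":0,"wz":0.6},{"dx":-25,"dy":9.6,"dz":0.2,"wx":0,"wy":0,"wz":0.6},{"dx":-27.3,"dy":10.5,"dz":0.4,"wx":0,"wy":0,"wz":0.6},{"dx":-27.3,"dy":10.5,"dz":1,"wx":0,"wy":0,"wz":0.6},{"dx":-27.3,"dy":10.5,"dz":4,"wx":0,"wy":0,"wz":0.6},{"dx":-27.3,"dy":10.5,"dz":6,"wx":0,"wy":0,"wz":0.6}]'
python3 - <<'E'
from fit import *
cv2.imwrite("pics/s1.png",arm.grab_frame("scene")[150:330,130:450,::-1].repeat(2,0).repeat(2,1))
E
python3 d.py .477,.0983,.0135,.18
```

```text
t: 22.25
eef_pos: [0.4757, 0.0977, 0.0783]
ee_rot: [3.141, -0.0, -1.392]
force: [-0.5, 0.4, -1.1]
width: 0.0679
gripper_force: 0.0
t 22.3 [0.4744 0.0969 0.0761] [ 3.137e+00 -1.000e-03 -1.393e+00] q [ 0.61  0.21 -0.59 -0.   -0.77 -0.43] F [-1.  -0.6 -2.8]
.477,.0983,.0135,.18 -> d [-0.1  -0.31  6.26] w [ 0.2 -0.1 -0.1]
```

View pics/s1.png

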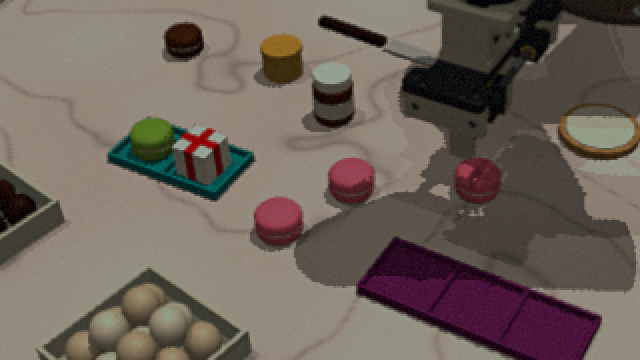

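The green macaron at crop (152,138) and the red carton at (203,153) sit upright in the teal box. The gripper hovers over the nearest pink macaron at (478,180).

```bash
python3 -m crank '[{"dx":0,"dy":-0.1,"dz":1,"wx":0,"wy":0,"wz":0},{"dx":0,"dy":-0.1,"dz":3,"wx":0,"wy":0,"wz":0},{"dx":0,"dy":-0.1,"dz":5,"wx":0,"wy":0,"wz":0},{"dx":0,"dy":-0.1,"dz":6,"wx":0,"wy":0,"wz":0},{"dx":0,"dy":-0.1,"dz":6.3,"wx":0,"wy":0,"wz":0},{"dx":0,"dy":-0.1,"dz":6.4,"wx":0,"wy":0,"wz":0},{"dx":0,"dy":-0.1,"dz":6.4,"wx":0,"wy":0,"wz":0},{"dx":0,"dy":-0.1,"dz":6.4,"wx":0,"wy":0,"wz":0},{"dx":0,"dy":-0.1,"dz":6.4,"wx":0,"wy":0,"wz":0},{"dx":0,"dy":-0.1,"dz":6.4,"wx":0,"wy":0,"wz":0}]'
python3 -m crank '[{"dx":0,"dy":0,"dz":0,"wx":0,"wy":0,"wz":0},{"dx":0,"dy":0,"dz":0,"wx":0,"wy":0,"wz":0},{"dx":0,"dy":0,"dz":0,"wx":0,"wy":0,"wz":0},{"dx":0,"dy":0,"dz":0,"wx":0,"wy":0,"wz":0},{"dx":0,"dy":0,"dz":0,"wx":0,"wy":0,"wz":0},{"dx":0,"dy":0,"dz":0,"wx":0,"wy":0,"wz":0},{"dx":0,"dy":0,"dz":-0.5,"wx":0,"wy":0,"wz":0},{"dx":0,"dy":0,"dz":-2,"wx":0,"wy":0,"wz":0},{"dx":0,"dy":0,"dz":-4.5,"wx":0,"wy":0,"wz":0},{"dx":0,"dy":0,"dz":-6,"wx":0,"wy":0,"wz":0}]' 3 12
python3 d.py .599,.2595,.075,.167
```

```text
t: 23.55
eef_pos: [0.4771, 0.0986, 0.0157]
ee_rot: [-3.141, 0.0, -1.392]
force: [0.9, 0.1, -0.3]
width: 0.0683
gripper_force: 0.0
t: 24.8
eef_pos: [0.4774, 0.0987, 0.077]
ee_rot: [-3.14, 0.0, -1.391]
force: [-0.6, 0.6, -0.1]
width: 0.0468
gripper_force: 12.0
t 24.8 [0.4774 0.0987 0.077 ] [-3.14   0.    -1.391] q [ 0.61  0.21 -0.59  0.   -0.77 -0.43] F [-0.6  0.6 -0.1]
.599,.2595,.075,.167 -> d [-13.65 -14.83   0.22] w [-0.1  0.   0.7]
```

```bash
python3 -m crank '[{"dx":-1.2,"dy":-1.3,"dz":0,"wx":0,"wy":0,"wz":0},{"dx":-4,"dy":-4.3,"dz":0,"wx":0,"wy":0,"wz":0.7},{"dx":-7.5,"dy":-8.1,"dz":0,"wx":0,"wy":0,"wz":0.7},{"dx":-11,"dy":-12,"dz":0,"wx":0,"wy":0,"wz":0.7},{"dx":-13,"dy":-14.2,"dz":0,"wx":0,"wy":0,"wz":0.7},{"dx":-13.7,"dy":-14.8,"dz":0,"wx":0,"wy":0,"wz":0.7},{"dx":-13.7,"dy":-14.8,"dz":0.5,"wx":0,"wy":0,"wz":0.7},{"dx":-13.7,"dy":-14.8,"dz":2,"wx":0,"wy":0,"wz":0.7},{"dx":-13.7,"dy":-14.8,"dz":3,"wx":0,"wy":0,"wz":0.7},{"dx":-13.7,"dy":-14.8,"dz":3,"wx":0,"wy":0,"wz":0.7}]'
python3 - <<'E'
from fit import *
cv2.imwrite("pics/w4.png",arm.grab_frame("wrist")[:,:,::-1])
k=arm.calibration("wrist");p=(.611,.1905,.167);c,s=np.cos(p[2]),np.sin(p[2])
print(pix(np.array([[-.037,-.107,.012],[.037,-.107,.012],[-.037,.037,.012],[.037,.037,.012]])@np.array([[c,s,0],[-s,c,0],[0,0,1]])+[p[0],p[1],0],k).round(0).tolist())
E
python3 d.py .599,.2595,.0205,.167
```

```text
t: 26.05
eef_pos: [0.5973, 0.2587, 0.0443]
ee_rot: [3.14, -0.001, -1.404]
force: [-0.7, -0.4, -0.4]
width: 0.0473
gripper_force: 12.0
[[401.0, -89.0], [237.0, -89.0], [389.0, 220.0], [250.0, 220.0]]
t 26.1 [0.5979 0.2591 0.0451] [ 3.141e+00 -1.000e-03 -1.404e+00] q [ 0.71  0.48 -0.25  0.   -0.84 -0.54] F [ 0.3  0.3 -0.4]
.599,.2595,.0205,.167 -> d [-0.02 -0.12  2.46] w [ 0. -0. -0.]
```

View pics/w4.png

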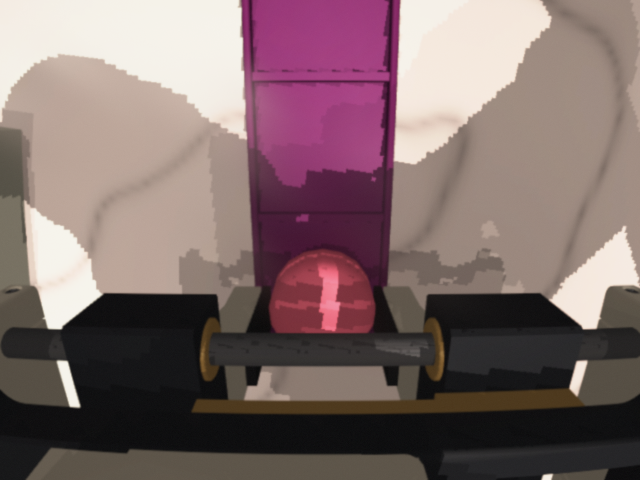

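The box edges at about 252 and 388 near the divider line (row 213) agree with the prediction (250, 389, row 220), and the pink macaron is centred. Lower.

```bash
python3 -m crank '[{"dx":0,"dy":-0.1,"dz":0.5,"wx":0,"wy":0,"wz":0},{"dx":0,"dy":-0.1,"dz":1.2,"wx":0,"wy":0,"wz":0},{"dx":0,"dy":-0.1,"dz":1.8,"wx":0,"wy":0,"wz":0},{"dx":0,"dy":-0.1,"dz":2.2,"wx":0,"wy":0,"wz":0},{"dx":0,"dy":-0.1,"dz":2.35,"wx":0,"wy":0,"wz":0},{"dx":0,"dy":-0.1,"dz":2.42,"wx":0,"wy":0,"wz":0},{"dx":0,"dy":-0.1,"dz":2.47,"wx":0,"wy":0,"wz":0},{"dx":0,"dy":-0.1,"dz":2.5,"wx":0,"wy":0,"wz":0},{"dx":0,"dy":-0.1,"dz":2.5,"wx":0,"wy":0,"wz":0},{"dx":0,"dy":-0.1,"dz":2.5,"wx":0,"wy":0,"wz":0}]'
```

```text
t: 27.35
eef_pos: [0.5992, 0.2599, 0.0206]
ee_rot: [-3.141, 0.0, -1.404]
force: [0.2, 0.7, 0.3]
width: 0.047
gripper_force: 12.0
```

```bash
python3 -m crank '[{"dx":0,"dy":0,"dz":0.02,"wx":0,"wy":0,"wz":0},{"dx":0,"dy":0,"dz":0.04,"wx":0,"wy":0,"wz":0},{"dx":0,"dy":0,"dz":0.06,"wx":0,"wy":0,"wz":0},{"dx":0,"dy":0,"dz":0.08,"wx":0,"wy":0,"wz":0},{"dx":0,"dy":0,"dz":0.1,"wx":0,"wy":0,"wz":0},{"dx":0,"dy":0,"dz":0.12,"wx":0,"wy":0,"wz":0},{"dx":0,"dy":0,"dz":0.12,"wx":0,"wy":0,"wz":0},{"dx":0,"dy":0,"dz":0.12,"wx":0,"wy":0,"wz":0},{"dx":0,"dy":0,"dz":0.12,"wx":0,"wy":0,"wz":0},{"dx":0,"dy":0,"dz":0.12,"wx":0,"wy":0,"wz":0}]'
```

```text
t: 28.6
eef_pos: [0.5992, 0.2599, 0.0195]
ee_rot: [-3.141, 0.0, -1.404]
force: [-2.4, -0.1, 4.5]
width: 0.0471
gripper_force: 12.0
```

```bash
python3 -m crank '[{"dx":0,"dy":0,"dz":0,"wx":0,"wy":0,"wz":0},{"dx":0,"dy":0,"dz":0,"wx":0,"wy":0,"wz":0},{"dx":0,"dy":0,"dz":0,"wx":0,"wy":0,"wz":0},{"dx":0,"dy":0,"dz":0,"wx":0,"wy":0,"wz":0},{"dx":0,"dy":0,"dz":0,"wx":0,"wy":0,"wz":0},{"dx":0,"dy":0,"dz":-1,"wx":0,"wy":0,"wz":0},{"dx":0,"dy":0,"dz":-3.5,"wx":0,"wy":0,"wz":0},{"dx":0,"dy":0,"dz":-7,"wx":0,"wy":0,"wz":0},{"dx":0,"dy":0,"dz":-10,"wx":0,"wy":0,"wz":0},{"dx":0,"dy":0,"dz":-11,"wx":0,"wy":0,"wz":0}]' 7; python3 d.py .4445,-.155,.13,.167
```

```text
t: 29.85
eef_pos: [0.6002, 0.2605, 0.1324]
ee_rot: [-3.138, 0.002, -1.404]
force: [-0.6, 0.4, 0.0]
width: 0.0703
gripper_force: 0.0
t 29.85 [0.6002 0.2605 0.1324] [-3.138e+00  2.000e-03 -1.404e+00] q [ 0.71  0.39 -0.16  0.   -1.01 -0.54] F [-0.6  0.4  0. ]
.4445,-.155,.13,.167 -> d [38.38 22.27  0.09] w [-0.2  0.1  0. ]
```

```bash
python3 -m crank '[{"dx":2,"dy":1.2,"dz":0,"wx":0,"wy":0,"wz":0},{"dx":6,"dy":3.5,"dz":0,"wx":0,"wy":0,"wz":0},{"dx":11,"dy":6.4,"dz":0,"wx":0,"wy":0,"wz":0},{"dx":16,"dy":9.3,"dz":0,"wx":0,"wy":0,"wz":0},{"dx":21,"dy":12.2,"dz":0,"wx":0,"wy":0,"wz":0},{"dx":26,"dy":15.1,"dz":0,"wx":0,"wy":0,"wz":0},{"dx":31,"dy":18,"dz":0,"wx":0,"wy":0,"wz":0},{"dx":35,"dy":20.3,"dz":0,"wx":0,"wy":0,"wz":0},{"dx":38,"dy":22,"dz":0,"wx":0,"wy":0,"wz":0},{"dx":38.4,"dy":22.3,"dz":0,"wx":0,"wy":0,"wz":0}]'
python3 -m crank '[{"dx":0,"dy":0,"dz":0,"wx":0,"wy":0,"wz":0},{"dx":0,"dy":0,"dz":0,"wx":0,"wy":0,"wz":0},{"dx":0,"dy":0,"dz":0,"wx":0,"wy":0,"wz":0},{"dx":0,"dy":0,"dz":0,"wx":0,"wy":0,"wz":0},{"dx":0,"dy":0,"dz":0,"wx":0,"wy":0,"wz":0},{"dx":0,"dy":0,"dz":0,"wx":0,"wy":0,"wz":0},{"dx":0,"dy":0,"dz":0,"wx":0,"wy":0,"wz":0},{"dx":0,"dy":0,"dz":0,"wx":0,"wy":0,"wz":0},{"dx":0,"dy":0,"dz":0,"wx":0,"wy":0,"wz":0},{"dx":0,"dy":0,"dz":0,"wx":0,"wy":0,"wz":0}]'
python3 - <<'E'
from fit import *
arm.grab_frame("wrist");k=arm.calibration("wrist")
for r in arm.masks_of("wrist","tin_gold"): print(r['confidence'],r['pixels'].sum(),fit("tin_gold",(.4445,-.2107,0),[(r['pixels'].astype(float),k)]))
E
python3 d.py .4445,-.2107,.02,.167
```

```text
t: 31.1
eef_pos: [0.4418, -0.1574, 0.1292]
ee_rot: [3.141, 0.0, -1.407]
force: [0.2, 0.6, -0.9]
width: 0.0697
gripper_force: 0.0
t: 32.35
eef_pos: [0.4431, -0.1559, 0.1293]
ee_rot: [3.142, 0.0, -1.404]
force: [0.2, 0.4, 0.4]
width: 0.0698
gripper_force: 0.0
0.68 4471 (array([ 0.44438787, -0.21097654,  0.10024393]), np.float64(0.9511809643812298))
t 32.45 [ 0.4431 -0.1559  0.1294] [-3.142 -0.    -1.404] q [ 0.08  0.11 -0.56  0.   -0.9   0.08] F [-0.1  0.1  0.1]
.4445,-.2107,.02,.167 -> d [ 5.43  0.78 10.94] w [-0. -0. -0.]
```

```bash
python3 -m crank '[{"dx":2,"dy":0.3,"dz":0,"wx":0,"wy":0,"wz":0},{"dx":5,"dy":0.7,"dz":0.5,"wx":0,"wy":0,"wz":0},{"dx":5.4,"dy":0.8,"dz":2,"wx":0,"wy":0,"wz":0},{"dx":5.4,"dy":0.8,"dz":5,"wx":0,"wy":0,"wz":0},{"dx":5.4,"dy":0.8,"dz":8,"wx":0,"wy":0,"wz":0},{"dx":5.4,"dy":0.8,"dz":10,"wx":0,"wy":0,"wz":0},{"dx":5.4,"dy":0.8,"dz":10.8,"wx":0,"wy":0,"wz":0},{"dx":5.4,"dy":0.8,"dz":10.9,"wx":0,"wy":0,"wz":0},{"dx":5.4,"dy":0.8,"dz":10.9,"wx":0,"wy":0,"wz":0},{"dx":5.4,"dy":0.8,"dz":10.9,"wx":0,"wy":0,"wz":0}]'
python3 -m crank '[{"dx":0,"dy":0,"dz":0,"wx":0,"wy":0,"wz":0},{"dx":0,"dy":0,"dz":0,"wx":0,"wy":0,"wz":0},{"dx":0,"dy":0,"dz":0,"wx":0,"wy":0,"wz":0},{"dx":0,"dy":0,"dz":0,"wx":0,"wy":0,"wz":0},{"dx":0,"dy":0,"dz":0,"wx":0,"wy":0,"wz":0},{"dx":0,"dy":0,"dz":0,"wx":0,"wy":0,"wz":0},{"dx":0,"dy":0,"dz":-0.5,"wx":0,"wy":0,"wz":0},{"dx":0,"dy":0,"dz":-2.5,"wx":0,"wy":0,"wz":0},{"dx":0,"dy":0,"dz":-6,"wx":0,"wy":0,"wz":0},{"dx":0,"dy":0,"dz":-9.5,"wx":0,"wy":0,"wz":0}]' 3 20
python3 d.py .611,.1905,.11,.167
```

```text
t: 33.7
eef_pos: [0.4448, -0.2104, 0.0211]
ee_rot: [-3.14, -0.0, -1.404]
force: [0.3, 1.2, 0.4]
width: 0.0702
gripper_force: 0.0
t: 34.95
eef_pos: [0.4438, -0.2104, 0.1162]
ee_rot: [3.141, 0.0, -1.404]
force: [0.1, -0.3, -1.5]
width: 0.0491
gripper_force: 20.0
t 34.95 [ 0.4438 -0.2104  0.1162] [ 3.141  0.    -1.404] q [-0.04  0.16 -0.54 -0.   -0.87  0.21] F [ 0.1 -0.3 -1.5]
.611,.1905,.11,.167 -> d [-36.75 -23.14   0.62] w [ 0.  0. -0.]
```

```bash
python3 -m crank '[{"dx":-2,"dy":-1.3,"dz":0,"wx":0,"wy":0,"wz":0},{"dx":-6,"dy":-3.8,"dz":0,"wx":0,"wy":0,"wz":0},{"dx":-11,"dy":-6.9,"dz":0,"wx":0,"wy":0,"wz":0},{"dx":-16,"dy":-10.1,"dz":0,"wx":0,"wy":0,"wz":0},{"dx":-21,"dy":-13.2,"dz":0,"wx":0,"wy":0,"wz":0},{"dx":-26,"dy":-16.4,"dz":0,"wx":0,"wy":0,"wz":0},{"dx":-31,"dy":-19.5,"dz":0,"wx":0,"wy":0,"wz":0},{"dx":-35,"dy":-22,"dz":0,"wx":0,"wy":0,"wz":0},{"dx":-36.5,"dy":-23,"dz":0.3,"wx":0,"wy":0,"wz":0},{"dx":-36.8,"dy":-23.1,"dz":0.6,"wx":0,"wy":0,"wz":0}]'
python3 -m crank '[{"dx":0,"dy":0,"dz":1,"wx":0,"wy":0,"wz":0},{"dx":0,"dy":0,"dz":3,"wx":0,"wy":0,"wz":0},{"dx":0,"dy":0,"dz":5,"wx":0,"wy":0,"wz":0},{"dx":0,"dy":0,"dz":6.5,"wx":0,"wy":0,"wz":0},{"dx":0,"dy":0,"dz":7,"wx":0,"wy":0,"wz":0},{"dx":0,"dy":0,"dz":7,"wx":0,"wy":0,"wz":0},{"dx":0,"dy":0,"dz":7,"wx":0,"wy":0,"wz":0},{"dx":0,"dy":0,"dz":7,"wx":0,"wy":0,"wz":0},{"dx":0,"dy":0,"dz":7,"wx":0,"wy":0,"wz":0},{"dx":0,"dy":0,"dz":7,"wx":0,"wy":0,"wz":0}]'
python3 d.py .611,.1905,.0255,.167
```

```text
t: 36.2
eef_pos: [0.6106, 0.1914, 0.1085]
ee_rot: [3.14, -0.0, -1.403]
force: [-0.6, -0.4, -1.7]
width: 0.0493
gripper_force: 20.0
t: 37.45
eef_pos: [0.6109, 0.1909, 0.0395]
ee_rot: [-3.141, 0.0, -1.404]
force: [-0.4, -1.2, -0.8]
width: 0.0493
gripper_force: 20.0
t 37.45 [0.6109 0.1909 0.0395] [-3.141  0.    -1.404] q [ 0.61  0.47 -0.28  0.   -0.82 -0.44] F [-0.4 -1.2 -0.8]
.611,.1905,.0255,.167 -> d [ 0.04 -0.    1.4 ] w [-0.  0.  0.]
```

```bash
python3 -m crank '[{"dx":0,"dy":0,"dz":0.4,"wx":0,"wy":0,"wz":0},{"dx":0,"dy":0,"dz":0.9,"wx":0,"wy":0,"wz":0},{"dx":0,"dy":0,"dz":1.2,"wx":0,"wy":0,"wz":0},{"dx":0,"dy":0,"dz":1.3,"wx":0,"wy":0,"wz":0},{"dx":0,"dy":0,"dz":1.34,"wx":0,"wy":0,"wz":0},{"dx":0,"dy":0,"dz":1.37,"wx":0,"wy":0,"wz":0},{"dx":0,"dy":0,"dz":1.4,"wx":0,"wy":0,"wz":0},{"dx":0,"dy":0,"dz":1.4,"wx":0,"wy":0,"wz":0},{"dx":0,"dy":0,"dz":1.4,"wx":0,"wy":0,"wz":0},{"dx":0,"dy":0,"dz":1.4,"wx":0,"wy":0,"wz":0}]'
```

```text
t: 38.7
eef_pos: [0.6108, 0.1909, 0.0254]
ee_rot: [-3.142, 0.0, -1.404]
force: [-1.2, 0.0, -1.4]
width: 0.0493
gripper_force: 20.0
```

```bash
python3 -m crank '[{"dx":0,"dy":0,"dz":0.02,"wx":0,"wy":0,"wz":0},{"dx":0,"dy":0,"dz":0.04,"wx":0,"wy":0,"wz":0},{"dx":0,"dy":0,"dz":0.06,"wx":0,"wy":0,"wz":0},{"dx":0,"dy":0,"dz":0.08,"wx":0,"wy":0,"wz":0},{"dx":0,"dy":0,"dz":0.1,"wx":0,"wy":0,"wz":0},{"dx":0,"dy":0,"dz":0.1,"wx":0,"wy":0,"wz":0},{"dx":0,"dy":0,"dz":0.1,"wx":0,"wy":0,"wz":0},{"dx":0,"dy":0,"dz":0.1,"wx":0,"wy":0,"wz":0},{"dx":0,"dy":0,"dz":0.1,"wx":0,"wy":0,"wz":0},{"dx":0,"dy":0,"dz":0.1,"wx":0,"wy":0,"wz":0}]'
```

```text
t: 39.95
eef_pos: [0.6108, 0.1909, 0.0246]
ee_rot: [-3.141, -0.0, -1.404]
force: [-1.7, -1.0, 5.2]
width: 0.049
gripper_force: 20.0
```

Contact at 5 N. Release, rise, then go over to look at the jar.

```bash
python3 -m crank '[{"dx":0,"dy":0,"dz":0,"wx":0,"wy":0,"wz":0},{"dx":0,"dy":0,"dz":0,"wx":0,"wy":0,"wz":0},{"dx":0,"dy":0,"dz":0,"wx":0,"wy":0,"wz":0},{"dx":0,"dy":0,"dz":0,"wx":0,"wy":0,"wz":0},{"dx":0,"dy":0,"dz":0,"wx":0,"wy":0,"wz":0},{"dx":0,"dy":0,"dz":-1,"wx":0,"wy":0,"wz":0},{"dx":0,"dy":0,"dz":-3.5,"wx":0,"wy":0,"wz":0},{"dx":0,"dy":0,"dz":-7,"wx":0,"wy":0,"wz":0},{"dx":0,"dy":0,"dz":-10,"wx":0,"wy":0,"wz":0},{"dx":0,"dy":0,"dz":-11,"wx":0,"wy":0,"wz":0}]' 7; python3 d.py .4715,-.05,.13,.167
```

```text
t: 41.2
eef_pos: [0.6119, 0.1914, 0.1374]
ee_rot: [-3.138, 0.001, -1.404]
force: [-0.1, -0.3, -0.2]
width: 0.0702
gripper_force: 0.0
t 41.2 [0.6119 0.1914 0.1374] [-3.138e+00  1.000e-03 -1.404e+00] q [ 0.61  0.37 -0.19  0.   -1.01 -0.44] F [-0.1 -0.3 -0.2]
.4715,-.05,.13,.167 -> d [21.47 17.87  0.64] w [-0.2  0.1  0. ]
```

```bash
python3 -m crank '[{"dx":1.5,"dy":1.2,"dz":0,"wx":0,"wy":0,"wz":0},{"dx":5,"dy":4.2,"dz":0,"wx":0,"wy":0,"wz":0},{"dx":9,"dy":7.5,"dz":0.2,"wx":0,"wy":0,"wz":0},{"dx":13,"dy":10.8,"dz":0.4,"wx":0,"wy":0,"wz":0},{"dx":17,"dy":14.1,"dz":0.6,"wx":0,"wy":0,"wz":0},{"dx":20,"dy":16.6,"dz":0.6,"wx":0,"wy":0,"wz":0},{"dx":21.5,"dy":17.9,"dz":0.6,"wx":0,"wy":0,"wz":0},{"dx":21.5,"dy":17.9,"dz":0.6,"wx":0,"wy":0,"wz":0},{"dx":21.5,"dy":17.9,"dz":0.6,"wx":0,"wy":0,"wz":0},{"dx":21.5,"dy":17.9,"dz":0.6,"wx":0,"wy":0,"wz":0}]'
python3 - <<'E'
from fit import *
arm.grab_frame("wrist");k=arm.calibration("wrist")
for r in arm.masks_of("wrist","jar"): print(r['confidence'],r['pixels'].sum(),fit("jar",(.4715,-.1047,0),[(r['pixels'].astype(float),k)]))
E
python3 d.py .4715,-.1047,.02,.167
```

```text
t: 42.45
eef_pos: [0.4705, -0.0503, 0.1282]
ee_rot: [3.141, -0.0, -1.403]
force: [-0.3, 0.1, -0.5]
width: 0.0699
gripper_force: 0.0
0.91 4155 (array([ 0.47136252, -0.10549901,  0.07922811]), np.float64(0.94459832064747))
t 42.55 [ 0.4704 -0.0503  0.1282] [ 3.141 -0.    -1.403] q [ 0.31  0.12 -0.56 -0.   -0.9  -0.14] F [-0.5 -0.1 -0.1]
.4715,-.1047,.02,.167 -> d [ 5.38  0.79 10.82] w [ 0. -0.  0.]
```

```bash
python3 -m crank '[{"dx":2,"dy":0.3,"dz":0,"wx":0,"wy":0,"wz":0},{"dx":5,"dy":0.7,"dz":0,"wx":0,"wy":0,"wz":0},{"dx":5.4,"dy":0.8,"dz":1,"wx":0,"wy":0,"wz":0},{"dx":5.4,"dy":0.8,"dz":4,"wx":0,"wy":0,"wz":0},{"dx":5.4,"dy":0.8,"dz":7.5,"wx":0,"wy":0,"wz":0},{"dx":5.4,"dy":0.8,"dz":10,"wx":0,"wy":0,"wz":0},{"dx":5.4,"dy":0.8,"dz":10.7,"wx":0,"wy":0,"wz":0},{"dx":5.4,"dy":0.8,"dz":10.8,"wx":0,"wy":0,"wz":0},{"dx":5.4,"dy":0.8,"dz":10.8,"wx":0,"wy":0,"wz":0},{"dx":5.4,"dy":0.8,"dz":10.8,"wx":0,"wy":0,"wz":0}]'
python3 -m crank '[{"dx":0,"dy":0,"dz":0,"wx":0,"wy":0,"wz":0},{"dx":0,"dy":0,"dz":0,"wx":0,"wy":0,"wz":0},{"dx":0,"dy":0,"dz":0,"wx":0,"wy":0,"wz":0},{"dx":0,"dy":0,"dz":0,"wx":0,"wy":0,"wz":0},{"dx":0,"dy":0,"dz":0,"wx":0,"wy":0,"wz":0},{"dx":0,"dy":0,"dz":0,"wx":0,"wy":0,"wz":0},{"dx":0,"dy":0,"dz":-0.5,"wx":0,"wy":0,"wz":0},{"dx":0,"dy":0,"dz":-2.5,"wx":0,"wy":0,"wz":0},{"dx":0,"dy":0,"dz":-6,"wx":0,"wy":0,"wz":0},{"dx":0,"dy":0,"dz":-8,"wx":0,"wy":0,"wz":0}]' 3 25
python3 d.py .6226,.1215,.1,.167
```

```text
t: 43.8
eef_pos: [0.4717, -0.1053, 0.0212]
ee_rot: [-3.14, -0.0, -1.404]
force: [-1.2, 0.8, -0.2]
width: 0.0702
gripper_force: 0.0
t: 45.05
eef_pos: [0.4716, -0.1054, 0.1019]
ee_rot: [-3.14, -0.0, -1.404]
force: [0.4, -0.3, -2.2]
width: 0.0454
gripper_force: 25.0
t 45.05 [ 0.4716 -0.1054  0.1019] [-3.14  -0.    -1.404] q [ 0.19  0.17 -0.57  0.   -0.83 -0.02] F [ 0.4 -0.3 -2.2]
.6226,.1215,.1,.167 -> d [-19.87 -18.67   0.22] w [-0.1 -0.   0. ]
```

```bash
python3 -m crank '[{"dx":-1.5,"dy":-1.4,"dz":0,"wx":0,"wy":0,"wz":0},{"dx":-4.5,"dy":-4.2,"dz":0,"wx":0,"wy":0,"wz":0},{"dx":-8.5,"dy":-8,"dz":0,"wx":0,"wy":0,"wz":0},{"dx":-12.5,"dy":-11.7,"dz":0,"wx":0,"wy":0,"wz":0},{"dx":-16.5,"dy":-15.5,"dz":0,"wx":0,"wy":0,"wz":0},{"dx":-19,"dy":-17.8,"dz":0,"wx":0,"wy":0,"wz":0},{"dx":-19.9,"dy":-18.7,"dz":0,"wx":0,"wy":0,"wz":0},{"dx":-19.9,"dy":-18.7,"dz":0.5,"wx":0,"wy":0,"wz":0},{"dx":-19.9,"dy":-18.7,"dz":2.5,"wx":0,"wy":0,"wz":0},{"dx":-19.9,"dy":-18.7,"dz":4.5,"wx":0,"wy":0,"wz":0}]'
python3 d.py .6226,.1215,.026,.167
```

```text
t: 46.3
eef_pos: [0.6214, 0.1207, 0.0545]
ee_rot: [3.141, 0.0, -1.405]
force: [-0.5, 0.5, -1.2]
width: 0.0458
gripper_force: 25.0
t 46.3 [0.6214 0.1207 0.0545] [ 3.141  0.    -1.405] q [ 0.5   0.44 -0.29 -0.   -0.84 -0.33] F [-0.5  0.5 -1.2]
.6226,.1215,.026,.167 -> d [-0.06 -0.13  2.85] w [ 0.   0.  -0.1]
```

```bash
python3 -m crank '[{"dx":0,"dy":-0.1,"dz":0.8,"wx":0,"wy":0,"wz":0},{"dx":0,"dy":-0.1,"dz":1.7,"wx":0,"wy":0,"wz":0},{"dx":0,"dy":-0.1,"dz":2.3,"wx":0,"wy":0,"wz":0},{"dx":0,"dy":-0.1,"dz":2.6,"wx":0,"wy":0,"wz":0},{"dx":0,"dy":-0.1,"dz":2.7,"wx":0,"wy":0,"wz":0},{"dx":0,"dy":-0.1,"dz":2.75,"wx":0,"wy":0,"wz":0},{"dx":0,"dy":-0.1,"dz":2.8,"wx":0,"wy":0,"wz":0},{"dx":0,"dy":-0.1,"dz":2.85,"wx":0,"wy":0,"wz":0},{"dx":0,"dy":-0.1,"dz":2.85,"wx":0,"wy":0,"wz":0},{"dx":0,"dy":-0.1,"dz":2.85,"wx":0,"wy":0,"wz":0}]'
```

```text
t: 47.55
eef_pos: [0.6235, 0.122, 0.0269]
ee_rot: [-3.142, -0.0, -1.404]
force: [-0.5, -0.3, -1.0]
width: 0.0453
gripper_force: 25.0
```

```bash
python3 -m crank '[{"dx":0,"dy":0,"dz":0.04,"wx":0,"wy":0,"wz":0},{"dx":0,"dy":0,"dz":0.08,"wx":0,"wy":0,"wz":0},{"dx":0,"dy":0,"dz":0.11,"wx":0,"wy":0,"wz":0},{"dx":0,"dy":0,"dz":0.14,"wx":0,"wy":0,"wz":0},{"dx":0,"dy":0,"dz":0.16,"wx":0,"wy":0,"wz":0},{"dx":0,"dy":0,"dz":0.18,"wx":0,"wy":0,"wz":0},{"dx":0,"dy":0,"dz":0.19,"wx":0,"wy":0,"wz":0},{"dx":0,"dy":0,"dz":0.19,"wx":0,"wy":0,"wz":0},{"dx":0,"dy":0,"dz":0.19,"wx":0,"wy":0,"wz":0},{"dx":0,"dy":0,"dz":0.19,"wx":0,"wy":0,"wz":0}]'
```

```text
t: 48.8
eef_pos: [0.6235, 0.122, 0.025]
ee_rot: [-3.142, 0.0, -1.404]
force: [-0.6, -0.1, -1.0]
width: 0.0457
gripper_force: 25.0
```

```bash
python3 -m crank '[{"dx":0,"dy":0,"dz":0.01,"wx":0,"wy":0,"wz":0},{"dx":0,"dy":0,"dz":0.02,"wx":0,"wy":0,"wz":0},{"dx":0,"dy":0,"dz":0.03,"wx":0,"wy":0,"wz":0},{"dx":0,"dy":0,"dz":0.04,"wx":0,"wy":0,"wz":0},{"dx":0,"dy":0,"dz":0.05,"wx":0,"wy":0,"wz":0},{"dx":0,"dy":0,"dz":0.06,"wx":0,"wy":0,"wz":0},{"dx":0,"dy":0,"dz":0.07,"wx":0,"wy":0,"wz":0},{"dx":0,"dy":0,"dz":0.07,"wx":0,"wy":0,"wz":0},{"dx":0,"dy":0,"dz":0.07,"wx":0,"wy":0,"wz":0},{"dx":0,"dy":0,"dz":0.07,"wx":0,"wy":0,"wz":0}]'
```

```text
t: 50.05
eef_pos: [0.6235, 0.1219, 0.0245]
ee_rot: [-3.141, -0.0, -1.404]
force: [-3.3, 0.1, 5.2]
width: 0.0458
gripper_force: 25.0
```

Contact at 5 N. Release, rise, withdraw and check.

```bash
python3 -m crank '[{"dx":0,"dy":0,"dz":0,"wx":0,"wy":0,"wz":0},{"dx":0,"dy":0,"dz":0,"wx":0,"wy":0,"wz":0},{"dx":0,"dy":0,"dz":0,"wx":0,"wy":0,"wz":0},{"dx":0,"dy":0,"dz":0,"wx":0,"wy":0,"wz":0},{"dx":0,"dy":0,"dz":0,"wx":0,"wy":0,"wz":0},{"dx":0,"dy":0,"dz":-1,"wx":0,"wy":0,"wz":0},{"dx":0,"dy":0,"dz":-3.5,"wx":0,"wy":0,"wz":0},{"dx":0,"dy":0,"dz":-7,"wx":0,"wy":0,"wz":0},{"dx":0,"dy":0,"dz":-11,"wx":0,"wy":0,"wz":0},{"dx":0,"dy":0,"dz":-14,"wx":0,"wy":0,"wz":0}]' 7
python3 -m crank '[{"dx":0,"dy":2,"dz":0,"wx":0,"wy":0,"wz":0},{"dx":0,"dy":6,"dz":0,"wx":0,"wy":0,"wz":0},{"dx":0,"dy":10,"dz":0,"wx":0,"wy":0,"wz":0},{"dx":0,"dy":14,"dz":0,"wx":0,"wy":0,"wz":0},{"dx":0,"dy":16,"dz":0,"wx":0,"wy":0,"wz":0},{"dx":0,"dy":16,"dz":0,"wx":0,"wy":0,"wz":0},{"dx":0,"dy":16,"dz":0,"wx":0,"wy":0,"wz":0},{"dx":0,"dy":16,"dz":0,"wx":0,"wy":0,"wz":0},{"dx":0,"dy":16,"dz":0,"wx":0,"wy":0,"wz":0},{"dx":0,"dy":16,"dz":0,"wx":0,"wy":0,"wz":0}]'
python3 - <<'E'
from fit import *
a=arm.grab_frame("scene")[150:350,130:530,::-1];b=arm.grab_frame("top")[150:320,100:500,::-1]
cv2.imwrite("pics/end.png",cv2.resize(np.vstack([a,b]),None,fx=1.6,fy=1.6,interpolation=cv2.INTER_CUBIC))
E
```

```text
t: 51.3
eef_pos: [0.6239, 0.1221, 0.1671]
ee_rot: [-3.139, 0.0, -1.404]
force: [-0.6, 0.2, 0.3]
width: 0.0701
gripper_force: 0.0
t: 52.55
eef_pos: [0.4659, 0.0953, 0.164]
ee_rot: [3.141, -0.0, -1.404]
force: [0.1, -0.0, -0.1]
width: 0.0701
gripper_force: 0.0
```

View pics/end.png

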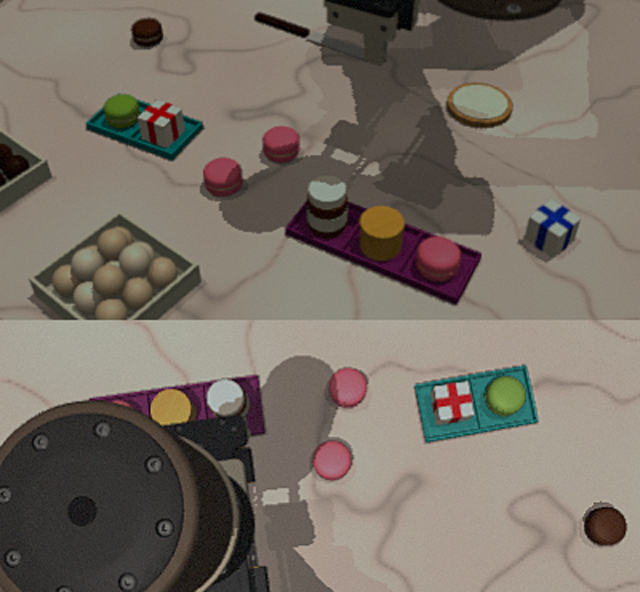

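All five things stand upright in their own compartments: jar at (327,207), tin at (382,233), pink at (438,258), green at (121,110) and red carton at (161,124). The brown macaron and the blue carton have not moved.

```bash
python3 -c "
from station import arm
print(arm.job_done())"
```

```text
the job is handed in; nothing more can be done
None
```

The job is handed in at about 53 s: in the last pictures all five ordered things stood upright in their own compartments of the right boxes, with the brown macaron and blue-ribbon carton where they started; no verdict was returned.

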